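# Fetch the rivet anvil from behind the jars

### The job

The steel anvil is boxed in by the three rivet jars on the wooden caddy: first move all three jars upright into the white side tray, then stand the anvil in the middle of the cork spot on the black slab while the jars wait in the tray. After that put the jars back upright on the caddy, each in the middle of the disc of its lid's colour. Never tip a jar over, and leave the wax tin on the slab where it is.

Things in the scene. Friction and masses are not known exactly. Their poses are not given: they have to be found in the camera images.
- red_jar_mid (a point): red jar: upright clear plastic tube jar of brass-coloured rivets with a red screw lid, plain cylinder 40 mm in diameter over its full height of 110 mm (lid = top 22 mm), about 0.18 kg. Point at its centre, 55 mm above its underside; z up along the jar. Starts standing on the disc of its lid's colour.
- yellow_jar_mid (a point): yellow jar: upright clear plastic tube jar of steel-coloured rivets with a yellow screw lid, plain cylinder 40 mm in diameter over its full height of 110 mm (lid = top 22 mm), about 0.18 kg. Point at its centre, 55 mm above its underside; z up along the jar. Starts standing on the disc of its lid's colour.
- blue_jar_mid (a point): blue jar: upright clear plastic tube jar of copper-coloured rivets with a blue screw lid, plain cylinder 40 mm in diameter over its full height of 110 mm (lid = top 22 mm), about 0.18 kg. Point at its centre, 55 mm above its underside; z up along the jar. Starts standing on the disc of its lid's colour.
- red_disc: red disc: flat red round mark, 60 mm in diameter, fixed on the 12 mm thick wooden caddy board; home of the red jar, which hides all but its rim at the start. Origin at its centre on the board's top, where a jar's underside rests. z up. Not an obstacle.
- yellow_disc: yellow disc: flat yellow round mark, 60 mm in diameter, fixed on the 12 mm thick wooden caddy board; home of the yellow jar, which hides all but its rim at the start. Origin at its centre on the board's top, where a jar's underside rests. z up. Not an obstacle.
- blue_disc: blue disc: flat blue round mark, 60 mm in diameter, fixed on the 12 mm thick wooden caddy board; home of the blue jar, which hides all but its rim at the start. Origin at its centre on the board's top, where a jar's underside rests. z up. Not an obstacle.
- anvil_mid (a point): anvil: round steel rivet-setting anvil, 50 mm tall, 36 mm in diameter, foot 42 mm in diameter and 10 mm high, 0.4 kg. Point at its centre, 25 mm above its underside; z up. Starts on the caddy board with a jar about 53 mm off (centre to centre) to its left, its right and in front (robot side), any colour; a 35 mm high ledge is 63 mm behind it. Caddy yaw within 0.25 rad.
- cork_spot: cork spot: flat cork disc 64 mm in diameter on the top of the black stone slab (160 x 200 mm, 30 mm high); where the anvil goes. Origin at its centre on the slab's top, where the anvil's underside rests. z up. Not an obstacle.
- tray_in (a point): side tray: white open tray, 116 x 256 mm outside, walls 6 mm thick and 16 mm high above the bench, fixed. Point at the centre of its inner floor (6 mm above the bench), x along its short side (104 mm inside), y along its long side (244 mm inside), z up. Room for the three jars in a row along y. Empty at the start.
- wax_tin_mid (a point): wax tin: round aluminium tin, 46 mm in diameter, 26 mm tall, standing on the slab about 95 mm from the cork spot; a bystander to leave alone. Point at its centre, 13 mm above its underside.
There are look-alikes about, which are no part of the job. Leave any pink, purple or turquoise look-alike of the part that bears blue_jar_mid alone.

How it is judged:
On the way, in this order (a step that is already met when the one before it is completed fails the run):
1. all three jars stand upright and still in the side tray (x of red_jar_mid in the frame of tray_in between -0.045 and 0.045 m and y of red_jar_mid in the frame of tray_in between -0.115 and 0.115 m and z of red_jar_mid in the frame of tray_in between 0.045 and 0.065 m and angle between each of red_jar_mid, yellow_jar_mid, blue_jar_mid's own z axis and vertical below 0.12 rad and linear speed of each of red_jar, yellow_jar, blue_jar below 0.02 m/s and angular speed of each of red_jar, yellow_jar, blue_jar below 0.2 rad/s and x of yellow_jar_mid in the frame of tray_in between -0.045 and 0.045 m and y of yellow_jar_mid in the frame of tray_in between -0.115 and 0.115 m and z of yellow_jar_mid in the frame of tray_in between 0.045 and 0.065 m and x of blue_jar_mid in the frame of tray_in between -0.045 and 0.045 m and y of blue_jar_mid in the frame of tray_in between -0.115 and 0.115 m and z of blue_jar_mid in the frame of tray_in between 0.045 and 0.065 m), for 0.2 s.
2. the anvil stands on the cork spot while the three jars wait in the tray (all of step 1 and horizontal distance between anvil_mid and cork_spot below 0.013 m and angle between anvil_mid's own z axis and vertical below 0.1 rad and z of anvil_mid in the frame of cork_spot between 0.018 and 0.032 m and linear speed of anvil below 0.02 m/s and angular speed of anvil below 0.2 rad/s), for 0.2 s.
At the end, for the whole second after the job is handed in: The anvil stands upright within 13 mm of the centre of the cork spot, on the slab; each jar stands upright on the caddy within 13 mm of the centre of the disc of its own lid's colour; all released and at rest (horizontal distance between anvil_mid and cork_spot below 0.013 m and angle between anvil_mid's own z axis and vertical below 0.1 rad and z of anvil_mid in the frame of cork_spot between 0.018 and 0.032 m and linear speed of each of anvil, red_jar, yellow_jar, blue_jar below 0.02 m/s and angular speed of each of anvil, red_jar, yellow_jar, blue_jar below 0.2 rad/s and horizontal distance between red_jar_mid and red_disc below 0.013 m and angle between each of red_jar_mid, yellow_jar_mid, blue_jar_mid's own z axis and vertical below 0.12 rad and z of red_jar_mid in the frame of red_disc between 0.047 and 0.063 m and horizontal distance between yellow_jar_mid and yellow_disc below 0.013 m and z of yellow_jar_mid in the frame of yellow_disc between 0.047 and 0.063 m and horizontal distance between blue_jar_mid and blue_disc below 0.013 m and z of blue_jar_mid in the frame of blue_disc between 0.047 and 0.063 m); the robot touches nothing.
It fails at once if the red jar is tipped over (more than 0.7 rad) (angle between red_jar_mid's own z axis and vertical above 0.7 rad).
It fails at once if the yellow jar is tipped over (more than 0.7 rad) (angle between yellow_jar_mid's own z axis and vertical above 0.7 rad).
It fails at once if the blue jar is tipped over (more than 0.7 rad) (angle between blue_jar_mid's own z axis and vertical above 0.7 rad).
It fails at once if the wax tin is moved by more than 20 mm (distance of wax_tin_mid from where it was at the start of the episode above 0.02 m).
It also fails if it takes over 152 s, if anything falls off the work surface, if the arm or the gripper's body presses on something with over 40 N, if the wrist force passes 120 N, or if a joint passes its speed limit or range.

### The arm

A 7-joint arm with a two-finger parallel gripper is mounted at the origin on the work surface. World frame = base frame: x ahead of the robot, y to its left, z up, the work surface at z = 0. Lengths are in m, angles in rad, forces in N, time in s.
With the tool pointing down it reaches from about 0.425 to 0.925 m from the base axis. Payload 6.8 kg.
Tool frame: the origin (TCP) lies on the front face of the gripper's body, between the roots of the fingers; the fingertips stand 73 mm ahead of it and the grasp point (between the pads) lies 54 mm ahead of it (env.nose_length is the distance from the TCP to the fingertips, in m); z points along the fingers, y is the direction in which the jaws open and shut (so a half turn about z gives the same grasp; the last joint's range is limited). The gripper opens to 85 mm and grips with 20 to 120 N. Pads are 22 mm wide; open, the fingers measure 114 mm over their backs; the gripper's body (76 mm by 85 mm) begins 54 mm behind the grasp point. The pads swing forward as they close: fully open they stand 13 mm farther back than shut.
Start: joints at [-1.4, 0.477, 0.022, 1.555, -0.011, 1.109, -0.083], TCP at [0.186, 0.649, 0.304] pointing down, gripper open.
Joint ranges: [-2.96, 2.96], [-0.34, 2.1], [-1.41, 1.46], [0.24, 2.44], [-1.37, 4.51], [0.17, 1.92], [-2.96, 2.96]. Speed limits (rad/s): [2.39, 2.39, 3.14, 3.14, 3.14, 3.14, 3.14].

### API

Orientations are given as a unit quaternion [w, x, y, z].
In Python, from cell import env, kin, camera, calibration, job gives the robot as it stands. The module is installed in compiled form; this text tells all that it offers. Calls block until the motion is done:
- env.reach(position, orientation): joint-space move of the TCP to a pose.
- env.movel(position, velocity=0.15, rot=None, stop_force=None): straight line of the TCP; rot=None keeps the orientation; velocity is the mean speed in m/s. With stop_force (N) it stops when the force on the tool has changed by that much, and returns True; else False.
- env.goto_joints(angles): joint-space move.
- env.grip(opening, f_grip=None): finger opening in m; f_grip is the grip in N (None keeps the last); returns when the fingers have stopped.
- env.dwell(seconds).
- kin.inverse_kinematics(position, orientation): joint angles nearest the present ones, or None.
- env.get_state(): the state.
- camera(name): name is "scene" or "side" or "wrist"; returns (picture, depth): 400x640x3 uint8, blue, green, red; 400x640 float32, m along the optical axis (not along the pixel's ray), 0 where there is no reading.
- calibration(name): a dict with "fx", "fy", "cx", "cy" (pixels), "k1" (the pictures are not rectified: a ray, as slopes to the right and down, at radius r is drawn at 1 + k1 r^2 times it, then the intrinsics apply), "rvec" (rotation vector, rad) and "tvec" (3), from world to camera coordinates, as OpenCV has them. Camera axes: x right, y down, z forward; pixel columns grow to the right and rows downward; lengths in m; the calibration is good to about 2 mm. A picture is of the moment at which its call begins: read the wrist's pose just before it. calibration takes no time and is no camera call; for the wrist camera it gives the pose at the moment of the call.
A pose or a line that the arm cannot do raises env.PlanningError and nothing moves.
- job.job_done(): hands the job in, once; it reports no verdict.
The state is a dict: "time": time; "qpos": joint angles; "joint_velocities": joint speeds; "joint_torque": joint torques, N m; "tcp_pos": TCP position; "orientation": TCP orientation; "force": force on the tool from outside, world axes, zero at the start; "torque": the same for the moment, N m; "opening": finger opening in m.
Only numpy, scipy, OpenCV 4.12 (cv2) and the standard library are available. Lean on these libraries where they do the work, as an engineer would, in place of code of your own. Each camera call takes 0.05 s, during which the arm holds its last target.

## Working session

There is one attempt and no reset: what is moved stays moved. The work goes in short steps, each a Python script; the robot and the scene stay as the last script left them, time stands still between calls to the robot, and variables do not carry over. Pictures are saved under pics/ and viewed, and the job is handed in when it is done.

```bash
mkdir -p pics; ls
python3 - <<'E'
from cell import env,camera,calibration
import cv2
s=env.get_state();print(s['time'],s['tcp_pos'],s['orientation'],s['opening'])
for n in("scene","side","wrist"):
    c=calibration(n);print(n,c)
    p,d=camera(n);cv2.imwrite(f"pics/{n}0.png",p)
    import numpy as np;np.savez(f"{n}0.npz",p=p,d=d)
E
```

```text
pics
0.0 [0.1856062  0.64849868 0.30290767] [-6.60443211e-05  1.38924927e-01  9.90302478e-01 -9.28444176e-04] 0.085369234905769
scene {'fx': 363.382632235547, 'fy': 363.382632235547, 'cx': 323.3348388866068, 'cy': 193.78543131626907, 'k1': -0.06779927676834693, 'rvec': array([ 2.25818271,  0.88582681, -0.36703921]), 'tvec': array([-0.38314696, -0.20790386,  1.32262728])}
side {'fx': 382.23413932634975, 'fy': 382.23413932634975, 'cx': 318.6165989895584, 'cy': 197.68827449230687, 'k1': -0.01762230375867735, 'rvec': array([ 0.73146093, -2.44296842,  1.29710814]), 'tvec': array([0.42996885, 0.23351667, 0.65607511])}
wrist {'fx': 341.6336167450778, 'fy': 341.6336167450778, 'cx': 310.0584889176489, 'cy': 202.33780293535148, 'k1': 0.005134432757146292, 'rvec': array([-2.3149248 , -1.7455833 , -0.25195374]), 'tvec': array([-0.67326024, -0.0377711 ,  0.37817722])}
```

View pics/scene0.png

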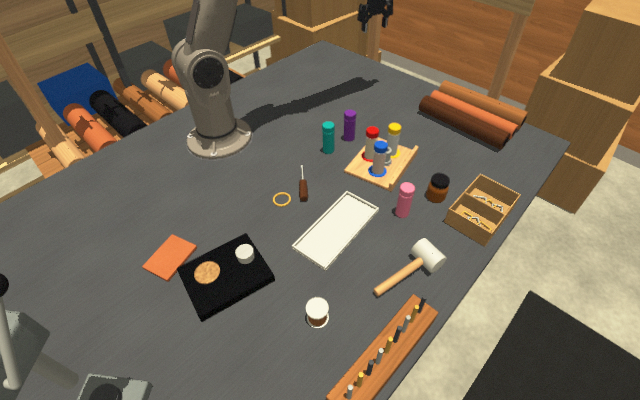

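View pics/side0.png

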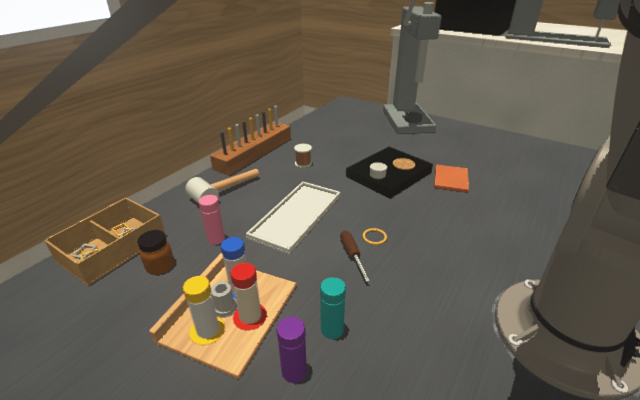

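View pics/wrist0.png

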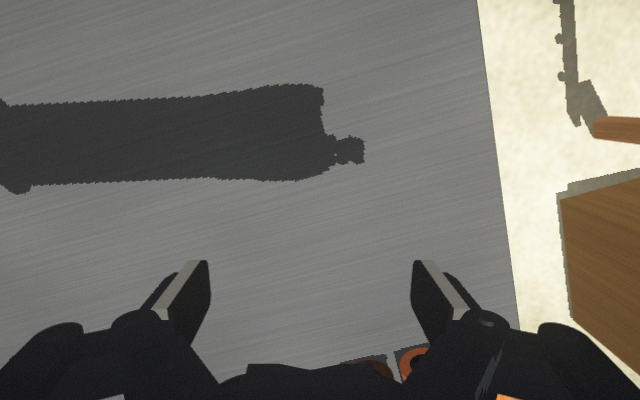

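The scene view shows the jars with red lid at (372,131), yellow at (394,129) and blue at (381,147) on the caddy. Look-alikes stand off it: turquoise (328,137), purple (350,125) and pink (405,200). The tray is at (337,229), the cork spot at (207,272) and the wax tin at (245,253). Next I'll measure positions.

```bash
cat > h.py <<'E'
import numpy as np,cv2
from cell import env,kin,camera,calibration,job
from scipy.spatial.transform import Rotation as Ro
def RT(c):
    return cv2.Rodrigues(np.array(c['rvec']))[0],np.array(c['tvec'])
def rays(c,uv):
    K=np.array([[c['fx'],0,c['cx']],[0,c['fy'],c['cy']],[0,0,1.]])
    return cv2.undistortPoints(np.array(uv,float).reshape(-1,1,2),K,np.array([c['k1'],0,0,0.])).reshape(-1,2)
def plane(c,uv,z):
    R,t=RT(c);n=rays(c,uv);o=-R.T@t
    d=np.c_[n,np.ones(len(n))]@R
    return o+d*((z-o[2])/d[:,2])[:,None]
def cloud(c,D):
    v,u=np.mgrid[:400,:640];n=rays(c,np.c_[u.ravel(),v.ravel()]);R,t=RT(c)
    z=D.ravel()[:,None];P=(np.c_[n,np.ones(len(n))]*z-t)@R
    P[z[:,0]==0]=np.nan
    return P.reshape(400,640,3)
def proj(c,P):
    K=np.array([[c['fx'],0,c['cx']],[0,c['fy'],c['cy']],[0,0,1.]])
    return cv2.projectPoints(np.array(P,float).reshape(-1,1,3),np.array(c['rvec']),np.array(c['tvec']),K,np.array([c['k1'],0,0,0.]))[0].reshape(-1,2)
def shot(n,tag):
    c=calibration(n);p,d=camera(n);cv2.imwrite(f"pics/{n}{tag}.png",p);np.savez(f"{n}{tag}.npz",p=p,d=d,**c);return c,p,d
def down(yaw): # jaw axis (tool y) at yaw from world y ; returns quat wxyz, tool z down
    q=(Ro.from_euler('z',yaw)*Ro.from_euler('x',np.pi)).as_quat();return np.array([q[3],q[0],q[1],q[2]])
E
python3 - <<'E'
from h import *
for n in("scene","side"):
    c=calibration(n);f=np.load(n+"0.npz");P=cloud(c,f['d']);p=f['p']
    pts={'scene':dict(red=(372,130),yel=(394,127),blue=(381,146),anvil=(387,160),cork=(207,272),tin=(245,250),tray=(337,229),turq=(328,125),slab=(215,295)),
     'side':dict(red=(244,269),yel=(198,283),blue=(232,243),anvil=(222,287),cork=(404,164),tin=(378,167),tray=(293,217),turq=(333,286))}[n]
    for k,(u,v) in pts.items(): print(n,k,P[v,u].round(4),p[v,u])
cr=lambda n,x,y,w,h:cv2.resize(np.load(n+"0.npz")['p'][y:y+h,x:x+w],None,fx=5,fy=5,interpolation=cv2.INTER_CUBIC)
cv2.imwrite("pics/crs.png",cr("scene",310,95,130,100));cv2.imwrite("pics/crd.png",cr("side",145,220,160,115))
E
```

```text
scene red [0.4812 0.2736 0.1212] [ 25  38 241]
scene yel [0.5227 0.3341 0.1204] [ 34 228 252]
scene blue [0.5501 0.2286 0.1222] [221 119  48]
scene anvil [0.5474 0.2795 0.0309] [ 96 106 108]
scene cork [ 0.4645 -0.3616  0.0306] [ 97 165 222]
scene tin [ 0.4982 -0.2611  0.0538] [209 231 236]
scene tray [ 0.6025 -0.0259  0.0072] [225 245 248]
scene turq [0.3518 0.2096 0.1114] [174 199  32]
scene slab [ 0.5301 -0.3849  0.0282] [21 22 20]
side red [0.4792 0.2736 0.1212] [ 41  49 225]
side yel [0.5187 0.3361 0.121 ] [ 39 207 244]
side blue [0.541  0.2377 0.1218] [201 108  56]
side anvil [0.5272 0.2878 0.0635] [90 96 99]
side cork [ 0.4584 -0.3567  0.0295] [ 92 151 205]
side tin [ 0.4947 -0.2583  0.0551] [187 213 218]
side tray [ 0.5934 -0.0035  0.0064] [207 231 235]
side turq [0.3448 0.2149 0.1077] [159 176  41]
```

View pics/crs.png

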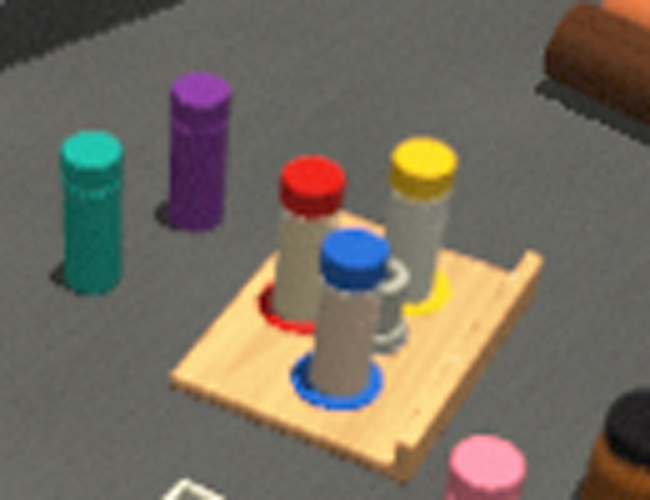

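View pics/crd.png

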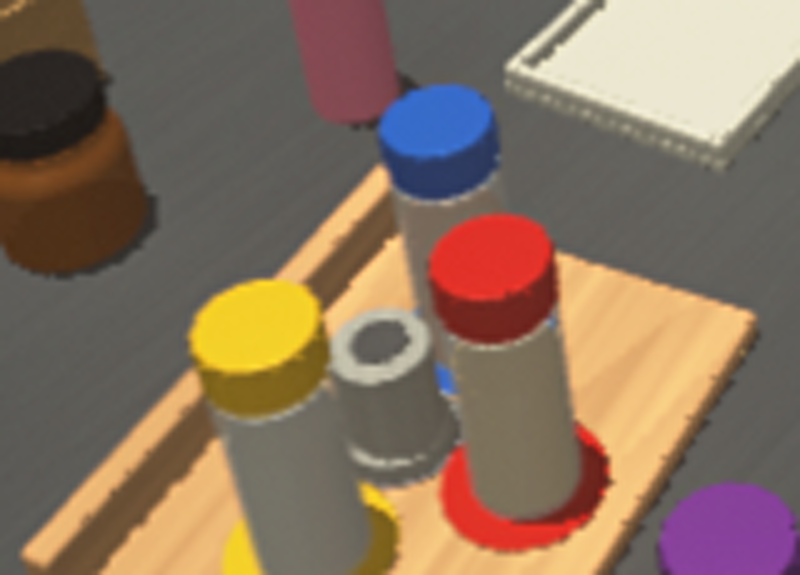

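The crops confirm that the clear-bodied red, yellow and blue jars on the caddy are the right ones. The blue jar is the clear-bodied one on the blue disc, whereas the pink, purple and turquoise look-alikes are solid-coloured and off the caddy. Next is a wrist camera look from above.

Run:
```python
from h import *
c=calibration("wrist");R,t=RT(c);s=env.get_state()
q=s['orientation'];Rt=Ro.from_quat([q[1],q[2],q[3],q[0]]).as_matrix()
print("cam in tool",Rt.T@(-R.T@t-s['tcp_pos']),"\naxes\n",Rt.T@R.T)
M=Rt.T@R.T;o=Rt.T@(-R.T@t-s['tcp_pos'])
def look(P,dist,yaw):
    qd=down(yaw);Rd=Ro.from_quat([qd[1],qd[2],qd[3],qd[0]]).as_matrix()
    ax=Rd@M[:,2]
    cam=np.array(P)-ax*dist
    return cam-Rd@o,qd
for P,tag in(((0.52,0.27,0.06),'caddy'),):
  for yaw in(0.,np.pi,0.5,np.pi/2,-np.pi/2):
    p,qd=look(P,0.38,yaw);print(yaw,p,kin.inverse_kinematics(p,qd))
p,qd=look((0.52,0.27,0.06),0.38,0)
```

```text
cam in tool [ 0.07145404 -0.00082162 -0.06911877] 
axes
 [[-1.00183778e-04 -9.58593242e-01 -2.84778837e-01]
 [ 9.99999994e-01 -8.57179496e-05 -6.32600729e-05]
 [ 3.62300205e-05 -2.84778841e-01  9.58593245e-01]]
0.0 [0.55676192 0.26915434 0.35514667] [-1.09643349  0.41043764  0.74463925  1.67464397 -0.29762121  1.17355445
 -1.84747948]
3.141592653589793 [0.48323808 0.27084566 0.35514667] [-0.77542907  0.22978276  0.18152592  1.79702673 -0.04572399  1.11884119
  0.99220217]
0.5 [0.55266705 0.28688246 0.35514667] [-1.0501732   0.39615221  0.63920369  1.65998607 -0.25274458  1.16947885
 -1.41933134]
1.5707963267948966 [0.52084566 0.30676192 0.35514667] [-0.98819927  0.3349303   0.45766569  1.69551916 -0.15992516  1.14826334
 -0.48674766]
-1.5707963267948966 [0.51915434 0.23323808 0.35514667] [-0.49536857  0.25950099 -0.04440229  1.75051438  0.01258296  1.1318522
  2.59795882]
```

```bash
cat >> h.py <<'E'
def look(P,dist,yaw):
    M=np.array([-0.284779,0,0.958593]);o=np.array([0.071454,-0.00082,-0.069119])
    qd=down(yaw);Rd=Ro.from_quat([qd[1],qd[2],qd[3],qd[0]]).as_matrix()
    return np.array(P)-Rd@M*dist-Rd@o,qd
E
python3 - <<'E'
from h import *
for P,tag,d in(((0.52,0.28,0.06),'C',.38),((0.59,0,0.01),'T',.42),((0.48,-0.31,0.03),'S',.38)):
    env.reach(*look(P,d,np.pi)); env.dwell(.2); shot("wrist",tag); print(tag,env.get_state()['time'])
E
```

```text
C 2.1333
T 3.4917
S 4.975
```

View pics/wristC.png

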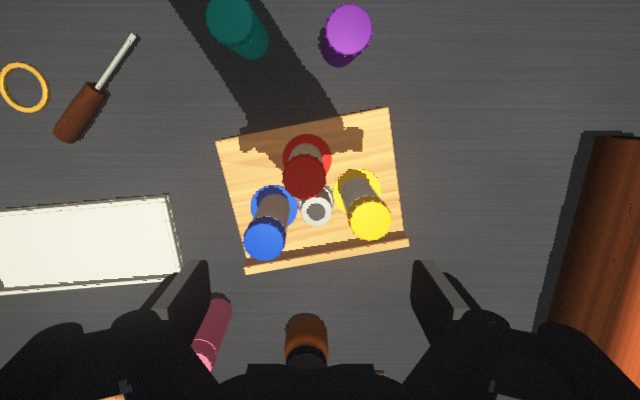

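View pics/wristT.png

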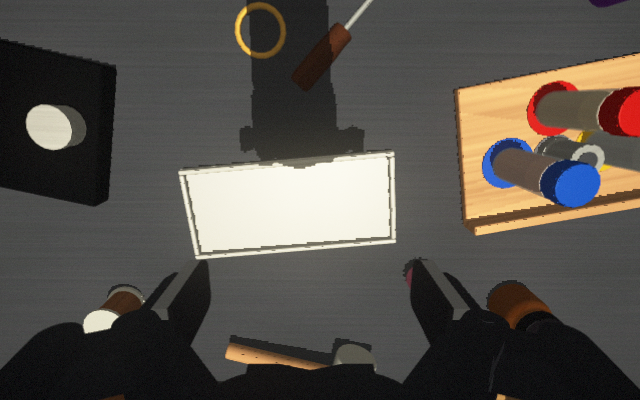

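View pics/wristS.png

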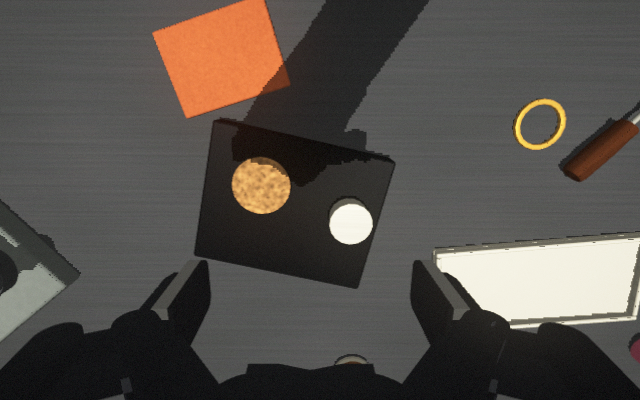

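The wrist views show:
- **C:** red lid (304,176), blue (264,240), yellow (370,219), anvil (316,208).
- **T:** tray with corners at about (182,168), (394,153), (394,241) and (198,256).
- **S:** cork (261,185) and tin (350,222).

I'll fit positions to these.

```bash
cat > meas.py <<'E'
from h import *
def load(f):
    f=np.load(f);return {k:f[k] for k in('fx','fy','cx','cy','k1','rvec','tvec')},f['p'],f['d']
def circ(P,m):
    xy=P[m][:,:2].astype(np.float32)
    (cx,cy),r=cv2.minEnclosingCircle(xy);return np.array([cx,cy]),r,xy.mean(0)
def hsvm(p,h0,h1,s=110,v=40):
    h=cv2.cvtColor(p,cv2.COLOR_BGR2HSV);H=h[...,0].astype(int)
    m=(H>=h0)&(H<=h1) if h0<=h1 else (H>=h0)|(H<=h1)
    return m&(h[...,1]>s)&(h[...,2]>v)
HUE=dict(red=(174,5),yellow=(24,34),blue=(104,118))
def erode(m,k=3): return cv2.morphologyEx(m.astype(np.uint8),cv2.MORPH_OPEN,np.ones((k,k)))>0
E
python3 - <<'E'
from meas import *
for F in('wristC','scene0','side0'):
    if F[-1]=='0':
        c=calibration(F[:-1]);f=np.load(F+'.npz');p,d=f['p'],f['d']
    else: c,p,d=load(F+'.npz')
    P=cloud(c,d)
    near=(P[...,0]>.38)&(P[...,0]<.68)&(P[...,1]>.1)&(P[...,1]<.45)
    for k,h in HUE.items():
        m=erode(hsvm(p,*h)&near&(abs(P[...,2]-.122)<.005),2)
        print(F,k,'lid',m.sum(),*circ(P,m),np.median(P[m][:,2]).round(4))
        m=hsvm(p,*h)&near&(P[...,2]<.02)
        if m.sum()>10:
          Q=P[m][:,:2]
          # circle fit with r=.03 on outer: enclosing
          print('   disc',m.sum(),*circ(P,m),np.median(P[m][:,2]).round(4))
    m=near&(abs(P[...,2]-.062)<.004)&(cv2.cvtColor(p,cv2.COLOR_BGR2HSV)[...,1]<70)
    m=erode(m,3);print('  anvil',m.sum(),*circ(P,m))
c,p,d=load('wristT.npz');P=cloud(c,d)
h=cv2.cvtColor(p,cv2.COLOR_BGR2HSV)
m=(h[...,1]<60)&(h[...,2]>150)&(P[...,2]<.03)&(P[...,0]<.75)&(abs(P[...,1])<.2)
m=erode(m,5);n,l,st,_=cv2.connectedComponentsWithStats(m.astype(np.uint8));i=1+st[1:,4].argmax()
Q=P[l==i];print('tray',cv2.minAreaRect(Q[:,:2].astype(np.float32)),np.median(Q[:,2]),np.percentile(Q[:,2],[1,99]))
fl=Q[abs(Q[:,2]-.006)<.004];print('floor',cv2.minAreaRect(fl[:,:2].astype(np.float32)))
c,p,d=load('wristS.npz');P=cloud(c,d)
m=erode(hsvm(p,10,25,80)&(abs(P[...,2]-.03)<.006),3);print('cork',m.sum(),*circ(P,m),np.median(P[m][:,2]))
h=cv2.cvtColor(p,cv2.COLOR_BGR2HSV)
m=erode((h[...,2]>150)&(abs(P[...,2]-.056)<.005)&(P[...,0]<.6)&(P[...,1]<-.2),3);print('tin',m.sum(),*circ(P,m),np.median(P[m][:,2]))
c,p,d=load('wristC.npz');P=cloud(c,d)
m=erode(hsvm(p,8,22,60)&(abs(P[...,2]-.012)<.004),3);print('board',cv2.minAreaRect(P[m][:,:2].astype(np.float32)))
m=erode(hsvm(p,8,22,60)&(abs(P[...,2]-.035)<.015)&(P[...,2]>.025)&(P[...,0]<.66),2);print('ledge',m.sum(),cv2.minAreaRect(P[m][:,:2].astype(np.float32)),np.percentile(P[m][:,2],99))
E
```

```text
wristC red lid 1426 [0.49363214 0.27268085] 0.03462101146578789 [nan nan] nan
   disc 738 [0.5662635  0.21684733] 0.13586492836475372 [0.4887212  0.26464218] 0.0122
wristC yellow lid 1225 [0.5402956  0.35282218] 0.04451267793774605 [nan nan] nan
   disc 410 [0.53416061 0.34026262] 0.043737199157476425 [0.5158662  0.33733872] 0.0121
wristC blue lid 1235 [0.56653041 0.22478659] 0.04800150543451309 [nan nan] nan
   disc 514 [0.53995109 0.23478208] 0.029632195830345154 [0.5304338  0.23637834] 0.0122
  anvil 730 [0.52912778 0.2877233 ] 0.017927134409546852 [0.52871066 0.28768605]
scene0 red lid 77 [0.45027328 0.34235343] 0.09390242397785187 [0.4847938  0.27784184] 0.1204
   disc 38 [0.44057399 0.34482798] 0.10657843202352524 [0.47208872 0.27289   ] 0.013
scene0 yellow lid 61 [0.49458802 0.40898794] 0.09633811563253403 [0.5246276  0.34146446] 0.1208
   disc 31 [0.53597271 0.34102881] 0.025331182405352592 [0.5433446  0.34057197] 0.0137
scene0 blue lid 90 [0.53117025 0.26973501] 0.05568017065525055 [0.548202   0.23570132] 0.1215
   disc 70 [0.5425809  0.23345846] 0.02809978276491165 [0.54726
[... 701 characters left out ...]
928714871406555, -0.02329467236995697), (0.11004891246557236, 0.24576252698898315), 5.347554683685303) 0.0052547905916230245 [0.00338889 0.01563443]
floor ((0.596440315246582, -0.02296184003353119), (0.10292314738035202, 0.24574805796146393), 5.336761474609375)
cork 2775 [ 0.44097409 -0.18957186] 0.20768572390079498 [ 0.46028176 -0.35608158] 0.030141597120635733
tin 1357 [ 0.4970471  -0.26558048] 0.022984473034739494 [ 0.49647656 -0.26597813] 0.055188173168821464
board ((0.5705528855323792, 0.29520225524902344), (0.272243469953537, 0.21002435684204102), 11.145179748535156)
ledge 4977 ((0.5521250367164612, 0.34531399607658386), (0.7335901856422424, 0.03121720254421234), 70.91740417480469) nan
```

```bash
cat >> meas.py <<'E'
from scipy.optimize import least_squares
def big(m):
    m=erode(m,2).astype(np.uint8);n,l,st,_=cv2.connectedComponentsWithStats(m);return l==1+st[1:,4].argmax()
def fitc(c,m,z,r):
    """contour of the hull of mask at plane z; robust circle of fixed radius"""
    cs,_=cv2.findContours(m.astype(np.uint8),cv2.RETR_EXTERNAL,cv2.CHAIN_APPROX_NONE)
    h=np.concatenate(cs)[:,0]
    hull=cv2.convexHull(h)[:,0]
    Q=plane(c,hull,z)[:,:2]
    f=least_squares(lambda x:np.hypot(*(Q-x[:2]).T)-x[2],[*Q.mean(0),r],loss='soft_l1',f_scale=.001)
    g=least_squares(lambda x:np.hypot(*(Q-x[:2]).T)-r,Q.mean(0),loss='soft_l1',f_scale=.001)
    return g.x.round(4),f.x.round(4)
E
python3 - <<'E'
from meas import *
np.seterr(all='ignore')
for F in('wristC','side0','wristT'):
    if F[-1]=='0':
        c=calibration(F[:-1]);f=np.load(F+'.npz');p,d=f['p'],f['d']
    else: c,p,d=load(F+'.npz')
    P=cloud(c,d);Z=P[...,2]
    near=(P[...,0]>.42)&(P[...,0]<.61)&(P[...,1]>.17)&(P[...,1]<.40)
    for k,h in HUE.items():
        if F=='wristT' and k!='blue': continue
        m=big(hsvm(p,*h)&near&(abs(Z-.122)<.004)); print(F,k,'lid',m.sum(),*fitc(c,m,.122,.02),np.median(Z[m]))
        m=big(hsvm(p,*h)&near&(abs(Z-.0125)<.004)); print(F,k,'  disc',m.sum(),*fitc(c,m,.012,.03))
    h=cv2.cvtColor(p,cv2.COLOR_BGR2HSV)
    if F!='wristT':
        m=big(near&(abs(Z-.062)<.004)&(h[...,1]<70)); print('anvil',m.sum(),*fitc(c,m,.062,.018))
c,p,d=load('wristS.npz');P=cloud(c,d);Z=P[...,2]
m=big(hsvm(p,8,25,80)&(abs(Z-.03)<.006)&(P[...,1]<-.3));print('cork',m.sum(),*fitc(c,m,.030,.032))
c=calibration('side');f=np.load('side0.npz');p,d=f['p'],f['d'];P=cloud(c,d);Z=P[...,2]
m=big(hsvm(p,8,25,80)&(abs(Z-.03)<.006)&(P[...,1]<-.3)&(P[...,0]>.4));print('cork side',m.sum(),*fitc(c,m,.030,.032))
c,p,d=load('wristC.npz');P=cloud(c,d);Z=P[...,2]
m=big(hsvm(p,8,22,60)&(abs(Z-.012)<.004)&(P[...,1]>.15)&(P[...,0]<.6));print('board',cv2.minAreaRect(P[m][:,:2].astype(np.float32)))
E
```

```text
wristC red lid 1419 [0.4787 0.2761] [0.4786 0.2761 0.0196] nan
wristC red   disc 648 [0.4799 0.2774] [0.4791 0.2776 0.0293]
wristC yellow lid 1225 [0.5199 0.3383] [0.52   0.3383 0.0192] nan
wristC yellow   disc 206 [0.5216 0.3395] [0.5184 0.343  0.0261]
wristC blue lid 1227 [0.5407 0.2373] [0.5407 0.2373 0.0198] nan
wristC blue   disc 270 [0.542  0.2351] [0.5411 0.2372 0.0283]
anvil 730 [0.5299 0.2891] [0.5298 0.2889 0.0174]
side0 red lid 369 [0.4734 0.2804] [0.4734 0.2803 0.0206] nan
side0 red   disc 297 [0.4762 0.2795] [0.4756 0.2799 0.0292]
side0 yellow lid 319 [0.5158 0.341 ] [0.5156 0.3413 0.0179] 0.12182326202185131
side0 yellow   disc 144 [0.5177 0.3396] [0.5178 0.3431 0.0272]
side0 blue lid 286 [0.5354 0.2418] [0.5354 0.2419 0.0206] nan
side0 blue   disc 6 [0.5511 0.2847] [0.5309 0.2627 0.0026]
anvil 258 [0.524  0.2928] [0.524  0.2928 0.018 ]
wristT blue lid 1617 [0.5412 0.234 ] [0.5412 0.234  0.0202] nan
wristT blue   disc 801 [0.5414 0.2359] [0.5413 0.2356 0.0295]
cork 2722 [ 0.4628 -0.3622] [ 0.4627 -0.3622  0.0327]
cork side 248 [ 0.4574 -0.3596] [ 0.456  -0.3564  0.0357]
board ((0.5179523229598999, 0.28698793053627014), (0.1625029444694519, 0.21248671412467957), 10.913300514221191)
```

The jar, disc and anvil fits agree: red–anvil is 52.7 mm, and the blue–yellow midpoint coincides with the anvil, giving a caddy yaw of about 0.2. The tray yaw is about 0.093. The side camera is about 5 mm off, so I'm using the wrist values. I'll start with the red jar in front.

```bash
cat >> h.py <<'E'
PI2=np.pi/2
CY,TY=PI2+0.2,PI2+0.093
TR=np.array([0.595,-0.023]);ty=np.array([-np.sin(.093),np.cos(.093)])
SLOT={'red':TR-.07*ty,'blue':TR,'yellow':TR+.07*ty}
HOME={'red':(.4787,.2761),'blue':(.541,.2365),'yellow':(.520,.3383)}
UP=.33
def say(*a):
    s=env.get_state();print(round(s['time'],1),*a,'tcp',s['tcp_pos'].round(4),'op',round(s['opening'],4),'F',s['force'].round(1))
def pick(xy,base,yaw,h=.085,op=.07,f=45):
    env.grip(op); z=base+h+.054
    env.reach([*xy,UP],down(yaw)); env.movel([*xy,z],.15)
    env.grip(0.0,f); say('gripped'); env.movel([*xy,UP],.15); say('lifted')
def place(xy,base,yaw,h=.085,op=.065):
    z=base+h+.054
    env.reach([*xy,UP],down(yaw)); env.movel([*xy,z+.012],.15)
    r=env.movel([*xy,z-.003],.03,stop_force=5); say('touch',r,'dz',round(env.get_state()['tcp_pos'][2]-z,4))
    env.dwell(.2); env.grip(op); env.dwell(.1); env.movel([*xy,UP],.15); say('released')
E
python3 - <<'E'
from h import *
for k in HOME:
  for z in(.33,.151): print(kin.inverse_kinematics([*HOME[k],z],down(CY)).round(2), kin.inverse_kinematics([*SLOT[k],z-.006],down(TY)).round(2))
pick(HOME['red'],.012,CY); place(SLOT['red'],.006,TY)
env.reach(*look((0.58,0.06,0.05),.45,np.pi)); env.dwell(.2);shot('wrist','1');shot('side','1')
E
```

```text
[-0.83  0.25  0.24  1.83 -0.07  1.06 -0.37] [-0.48  0.42  0.72  1.73 -0.3   1.1   0.42]
[-0.92  0.5   0.37  1.99 -0.27  0.7  -0.19] [-0.41  0.65  0.64  1.88 -0.53  0.79  0.61]
[-0.81  0.32  0.37  1.76 -0.13  1.09 -0.19] [-0.58  0.38  0.67  1.76 -0.26  1.09  0.28]
[-0.86  0.56  0.45  1.91 -0.35  0.75 -0.  ] [-0.52  0.62  0.62  1.91 -0.51  0.77  0.48]
[-0.88  0.37  0.27  1.68 -0.11  1.11 -0.38] [-0.66  0.36  0.62  1.77 -0.23  1.08  0.13]
[-0.95  0.59  0.38  1.83 -0.3   0.77 -0.22] [-0.62  0.61  0.6   1.92 -0.48  0.76  0.34]
9.2 gripped tcp [0.4788 0.2763 0.1518] op 0.0391 F [-2. -1.  7.]
10.6 lifted tcp [0.4783 0.2758 0.329 ] op 0.0391 F [-0.1 -0.1 -2.4]
13.7 touch True dz 0.0005 tcp [ 0.6014 -0.0927  0.1455] op 0.0392 F [-2.4  0.8  6.4]
15.8 released tcp [ 0.6011 -0.0925  0.329 ] op 0.0651 F [0.1 0.6 0.5]
```

View pics/wrist1.png

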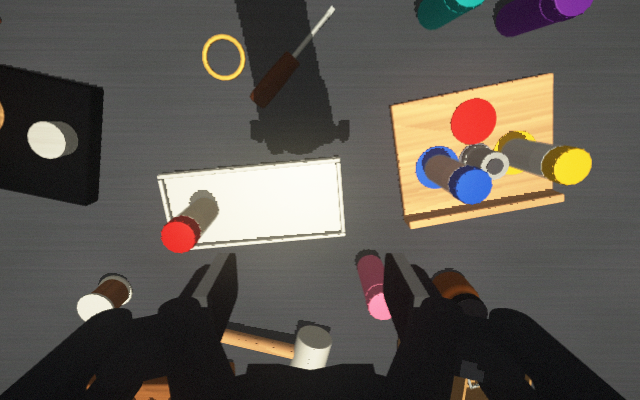

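View pics/side1.png

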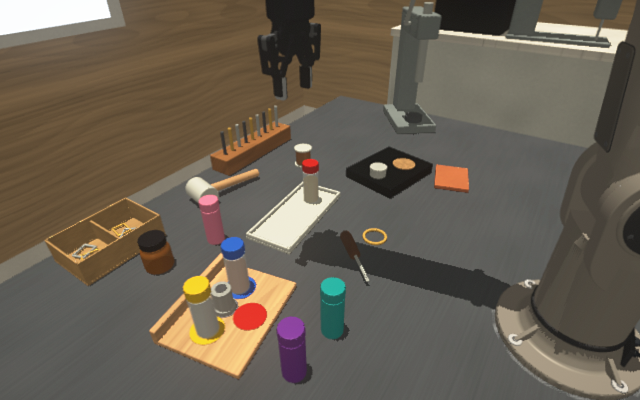

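The red jar stands in the tray, with its lid at (180,236) in the wrist view, and its disc is fully exposed at (473,121). Next come blue and yellow.

Run:
```python
from meas import *
c,p,d=load('wrist1.npz');P=cloud(c,d);Z=P[...,2]
m=big(hsvm(p,*HUE['red'])&(abs(Z-.0125)<.004)&(P[...,1]>.2));print('red disc',*fitc(c,m,.012,.03))
for k in('blue','yellow'):
    pick(HOME[k],.012,CY); place(SLOT[k],.006,TY)
env.reach(*look((0.59,-0.02,0.05),.42,np.pi)); env.dwell(.2);shot('wrist','2')
env.reach(*look((0.52,0.28,0.02),.36,np.pi)); env.dwell(.2);shot('wrist','3');shot('side','3')
```

```text
red disc [0.4796 0.2777] [0.4796 0.2778 0.0298]
20.4 gripped tcp [0.5412 0.2367 0.1518] op 0.039 F [-2.2 -0.5  6.4]
21.8 lifted tcp [0.5405 0.2363 0.3289] op 0.0386 F [-0.1 -0.2 -1.3]
24.5 touch True dz 0.0006 tcp [ 0.5949 -0.023   0.1456] op 0.039 F [-1.2 -0.6  5.6]
26.6 released tcp [ 0.5946 -0.023   0.329 ] op 0.0651 F [-1.2  0.3 -0.6]
29.9 gripped tcp [0.52   0.3385 0.1518] op 0.0388 F [-2.  -0.4  6.6]
31.3 lifted tcp [0.5195 0.338  0.3289] op 0.0394 F [ 0.2 -0.6 -2. ]
34.1 touch True dz 0.0006 tcp [0.5883 0.0467 0.1456] op 0.039 F [-1.2  0.9  5.9]
36.2 released tcp [0.588  0.0467 0.329 ] op 0.0652 F [-0.2 -0.5  0. ]
```

View pics/wrist2.png

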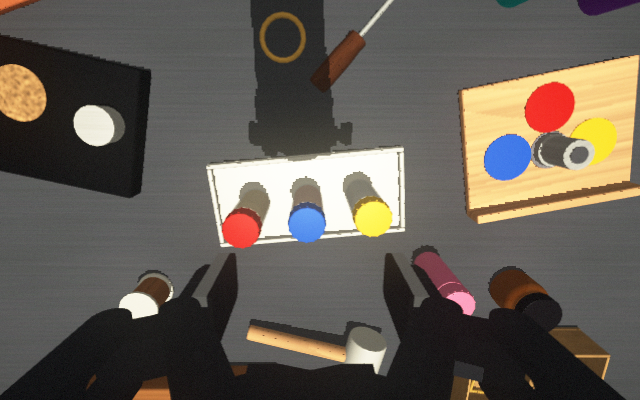

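View pics/wrist3.png

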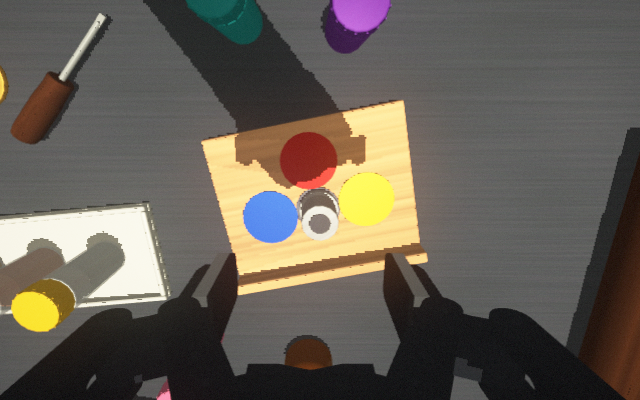

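View pics/side3.png

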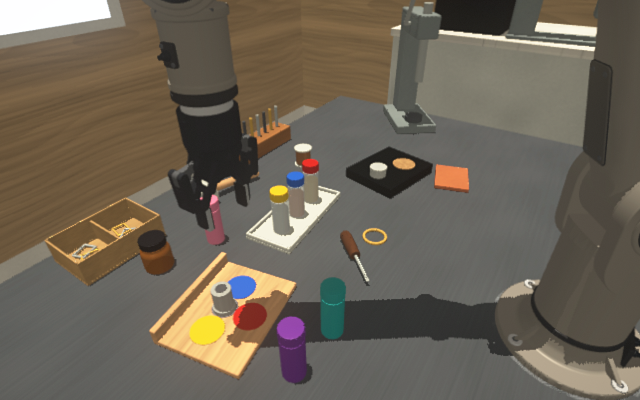

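All three jars stand in the tray, with lids at (241,228), (306,222) and (373,216), and all the discs are visible. Next I'll refine the disc, anvil and jar positions.

Run:
```python
from meas import *
np.seterr(all='ignore')
c,p,d=load('wrist3.npz');P=cloud(c,d);Z=P[...,2];h=cv2.cvtColor(p,cv2.COLOR_BGR2HSV)
near=(P[...,0]>.42)&(P[...,0]<.61)&(P[...,1]>.17)&(P[...,1]<.40)
for k in HUE:
    m=big(hsvm(p,*HUE[k])&near&(Z<.018));print(k,'disc',m.sum(),*fitc(c,m,.012,.03))
m=big(near&(abs(Z-.062)<.004)&(h[...,1]<70)); print('anvil',m.sum(),*fitc(c,m,.062,.018),np.median(Z[m]))
c,p,d=load('wrist2.npz');P=cloud(c,d);Z=P[...,2]
for k in HUE:
    m=big(hsvm(p,*HUE[k])&(Z>.11));e=fitc(c,m,.116,.02)
    dd=e[0]-TR; print(k,'lid',m.sum(),*e,'slot',SLOT[k].round(4),np.nanmedian(Z[m]))
c,p,d=load('wristS.npz');P=cloud(c,d);Z=P[...,2]
m=erode((p.min(2)>120)&(abs(Z-.056)<.004)&(P[...,1]<-.2)&(P[...,0]<.6));print('tin',*fitc(c,big(m),.056,.023))
```

```text
red disc 2501 [0.4792 0.2774] [0.4791 0.2774 0.0295]
yellow disc 2387 [0.5212 0.3399] [0.5212 0.3399 0.0303]
blue disc 2140 [0.5412 0.2354] [0.5412 0.2356 0.0294]
anvil 1031 [0.5293 0.2884] [0.5293 0.2885 0.0176] nan
red lid 1064 [ 0.6013 -0.0919] [ 0.6013 -0.0919  0.02  ] slot [ 0.6015 -0.0927] 0.11510586274078978
yellow lid 999 [0.5889 0.0468] [0.589  0.0467 0.0192] slot [0.5885 0.0467] 0.11516535589901125
blue lid 1016 [ 0.5952 -0.0227] [ 0.5953 -0.0227  0.0195] slot [ 0.595 -0.023] 0.11516340232335169
tin [ 0.4976 -0.2649] [ 0.4975 -0.2649  0.0226]
```

Run:
```python
from meas import *
np.seterr(all='ignore')
env.reach(*look((0.465,-0.345,0.03),.30,np.pi-.7)); env.dwell(.2);c,p,d=shot('wrist','4');P=cloud(c,d);Z=P[...,2]
m=big(hsvm(p,8,25,80)&(abs(Z-.03)<.005));print('cork',m.sum(),*fitc(c,m,.03,.032),P[m].mean(0))
env.reach(*look((0.465,-0.345,0.03),.30,np.pi/2)); env.dwell(.2);c,p,d=shot('wrist','5');P=cloud(c,d);Z=P[...,2]
m=big(hsvm(p,8,25,80)&(abs(Z-.03)<.005));print('cork',m.sum(),*fitc(c,m,.03,.032),P[m].mean(0))
m=erode((p.min(2)>120)&(abs(Z-.056)<.004)&(P[...,1]<-.2)&(P[...,0]<.6));print('tin',*fitc(c,big(m),.056,.023))
print(env.get_state()['time'])
```

```text
cork 4031 [ 0.4629 -0.3631] [ 0.4629 -0.3631  0.0326] [nan nan nan]
cork 3087 [ 0.4616 -0.3632] [ 0.4617 -0.3637  0.0326] [nan nan nan]
tin [ 0.4979 -0.2668] [ 0.4979 -0.2668  0.0226]
42.7667
```

View pics/wrist5.png

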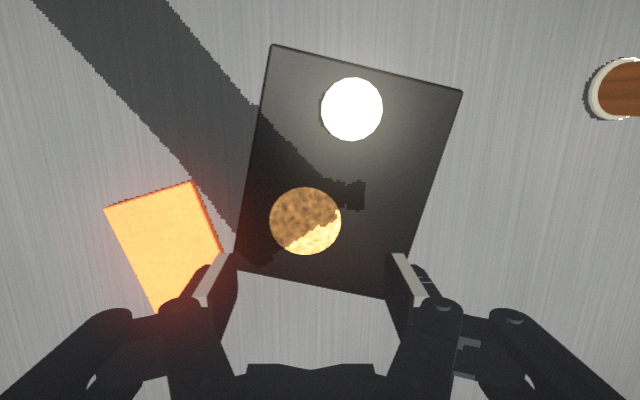

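The cork at (305,221) and tin at (351,109) are clear. Three views put the cork at (0.4625, -0.3628). Now the anvil.

Run:
```python
from meas import *
np.seterr(all='ignore')
pick((.5293,.2886),.012,0.2,h=.030,op=.065,f=60)
place((.4625,-.3628),.030,1.23,h=.030,op=.06)
env.reach(*look((0.465,-0.33,0.05),.33,np.pi)); env.dwell(.2);c,p,d=shot('wrist','6');P=cloud(c,d);Z=P[...,2]
h=cv2.cvtColor(p,cv2.COLOR_BGR2HSV)
m=big((abs(Z-.08)<.004)&(P[...,1]<-.3)&(P[...,1]>-.42));print('anvil',m.sum(),*fitc(c,m,.08,.018),np.nanmedian(Z[m]))
m=big(hsvm(p,8,25,80)&(abs(Z-.03)<.005)&(P[...,0]>.42));print('cork',m.sum(),*fitc(c,m,.03,.032))
m=erode((p.min(2)>120)&(abs(Z-.056)<.004)&(P[...,1]>-.32));print('tin',*fitc(c,big(m),.056,.023))
```

```text
47.3 gripped tcp [0.5296 0.2886 0.0967] op 0.0348 F [-1.5 -0.4  5.3]
49.0 lifted tcp [0.5289 0.2886 0.3291] op 0.0346 F [ 0.4  0.4 -3.9]
53.3 touch True dz 0.0006 tcp [ 0.4627 -0.3628  0.1146] op 0.0346 F [0. 1. 6.]
55.5 released tcp [ 0.4623 -0.3625  0.3292] op 0.06 F [0.4 0.3 0. ]
anvil 1212 [ 0.4633 -0.363 ] [ 0.4632 -0.3629  0.0177] 0.07931565088721318
cork 1209 [ 0.4612 -0.3617] [ 0.4612 -0.3618  0.033 ]
tin [ 0.4971 -0.2651] [ 0.4971 -0.2652  0.0228]
```

View pics/wrist6.png

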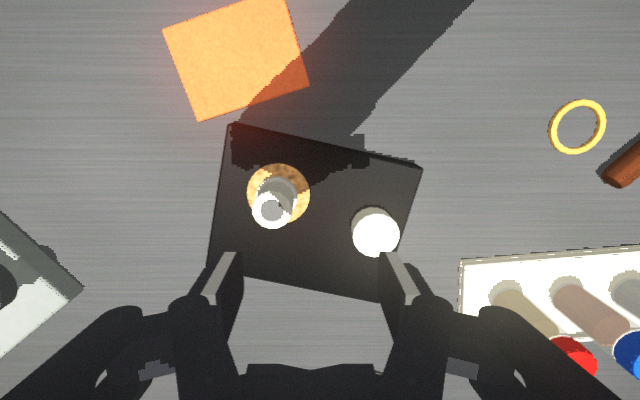

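The anvil stands on the cork at (275,200), within about 2 mm, and the tin hasn't moved. Now I'll return the jars, with red last because it's in front.

Run:
```python
from meas import *
np.seterr(all='ignore')
D={'yellow':(.5212,.3399),'blue':(.5412,.2355),'red':(.4793,.2776)}
L={'yellow':(.5889,.0468),'blue':(.5952,-.0227),'red':(.6013,-.0922)}
for k in D:
    pick(L[k],.006,TY); place(D[k],.012,CY)
env.reach(*look((0.52,0.28,0.05),.38,np.pi)); env.dwell(.3);c,p,d=shot('wrist','7');P=cloud(c,d);Z=P[...,2]
shot('side','7');shot('scene','7')
for k in HUE:
    near=(P[...,0]<.61)&(P[...,1]>.17)&(P[...,1]<.40)
    m=big(hsvm(p,*HUE[k])&near&(abs(Z-.122)<.004));e=fitc(c,m,.122,.02)
    m=big(hsvm(p,*HUE[k])&near&(abs(Z-.0125)<.004));print(k,'lid',*e,'disc',fitc(c,m,.012,.03)[0],D[k],'err',np.hypot(*(e[0]-D[k])))
```

```text
61.0 gripped tcp [0.589  0.0468 0.1457] op 0.0393 F [-2.3  1.2  6.6]
62.4 lifted tcp [0.5884 0.0469 0.3291] op 0.0393 F [ 0.   0.8 -1.3]
65.2 touch True dz 0.0004 tcp [0.5209 0.34   0.1514] op 0.0395 F [-1.5 -1.   5.1]
67.2 released tcp [0.5207 0.3398 0.329 ] op 0.0649 F [ 0.4 -0.5 -0.8]
70.6 gripped tcp [ 0.5954 -0.0228  0.1457] op 0.0392 F [-2.2  1.   6. ]
72.0 lifted tcp [ 0.5947 -0.0225  0.3291] op 0.0392 F [ 0.6  0.7 -1.3]
74.7 touch True dz 0.0004 tcp [0.5409 0.2356 0.1514] op 0.0389 F [-1.9  0.7  5.7]
76.7 released tcp [0.5407 0.2355 0.3291] op 0.0651 F [ 0.6 -0.7  0.3]
80.0 gripped tcp [ 0.6015 -0.0923  0.1457] op 0.0386 F [-1.3  0.6  6.4]
81.3 lifted tcp [ 0.6009 -0.0919  0.329 ] op 0.039 F [ 0.8 -0.1 -1.7]
84.5 touch True dz 0.0005 tcp [0.4791 0.2778 0.1515] op 0.039 F [-1.9 -0.1  6. ]
86.5 released tcp [0.4788 0.2775 0.3292] op 0.0648 F [-0.5  1.5 -0.5]
red lid [0.4796 0.2774] [0.4796 0.2773 0.0197] disc [0.4796 0.2774] (0.4793, 0.2776) err 0.0003605551275464362
yellow lid [0.5214 0.3403] [0.5214 0.3399 0.0191] disc [0.5213 0.3399] (0.5212, 0.3399) err 0.00044721359549995833
blue lid [0.5406 0.2362] [0.5406 0.2362 0.0199] disc [0.542  0.2349] (0.5412, 0.2355) err 0.0009219544457293227
```

View pics/wrist7.png

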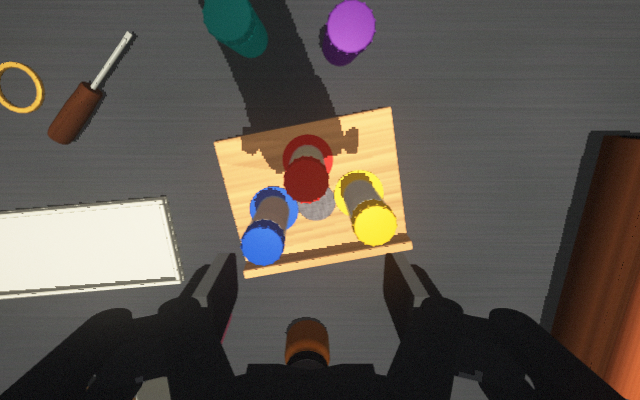

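View pics/side7.png

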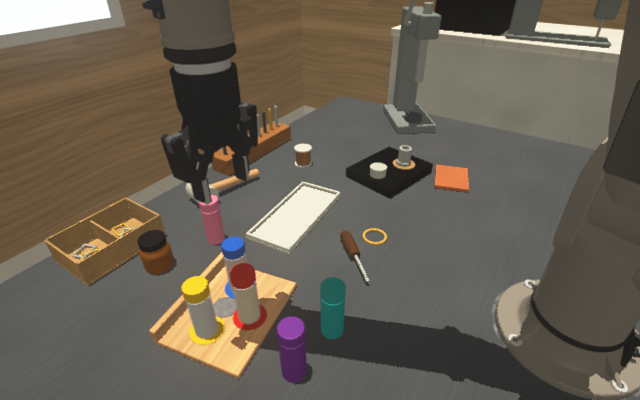

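All three jars are back on their discs: red lid at (306,180), blue at (263,242) and yellow at (375,224) in the wrist view. The side view shows the anvil on the cork at (405,156). The gripper is clear of everything, so I'm handing in.

Run:
```python
from h import *
say('before'); print(job.job_done())
```

```text
88.0 before tcp [0.4832 0.2809 0.3451] op 0.0649 F [-0.9  0.2  0.6]
the job is handed in; nothing more can be done
None
```

The job is done and was handed in at 88.0 s of the 152 s allowed; no verdict was reported. I moved the red, blue and yellow jars upright into the tray, stood the anvil on the cork spot, then put the jars back with red last.

**Last checks:**
- **Jars:** each jar is within about 1 mm of its disc centre by the disc positions measured while uncovered. For the blue jar, the partly hidden disc in the final picture gives about 2 mm.
- **Anvil:** it stands upright about 2.5 mm from the cork centre measured in the same picture, and about 1 mm by the earlier cork views. The limit is 13 mm.
- **Wax tin:** it measured within about 2 mm of its starting position after the anvil was placed.
- **Look-alikes:** I did not touch the pink, purple or turquoise ones.

**Disagreement:** the side camera read positions about 5 mm off from the wrist camera. I used the wrist values, because they matched the spacings given in the task. No check failed.

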